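# Release the blender battery from its sloped charging dock and catch it

## Robot

A 6-joint arm with a two-finger parallel gripper is mounted at the origin on a cart in front of the work surface, level with it; the furniture and walls round the work are solid. World frame = base frame: x ahead of the robot, y to its left, z up, the work surface at z = 0. Lengths are in m, angles in rad, forces in N, time in s.
With the tool pointing down it reaches from about 0.275 to 0.825 m from the base axis. Payload 4.9 kg.
Tool frame: the origin (TCP) lies midway between the tips of the shut fingers; the grasp point (between the pads) lies 19 mm behind it (bot.grip_depth is the distance from the TCP to the grasp point, in m); z points along the fingers, y is the line along which they close (so a half turn about z gives the same grasp; the last joint's range is limited). The gripper opens to 85 mm and grips with 20 to 120 N. Pads are 22 mm wide; open, the fingers measure 114 mm over their backs; the gripper's body (76 mm by 85 mm) begins 54 mm behind the grasp point. The pads swing forward as they close: fully open they stand 13 mm farther back than shut.
Start: joints at [1.058, 0.326, -0.193, 1.052, 0, 1.437], TCP at [0.203, 0.511, 0.231] pointing down, gripper open.
Joint ranges: [-2.65, 2.65], [-0.97, 1.79], [-1.3, 1.35], [-1.93, 2.1], [-1.47, 1.37], [-3.14, 3.14]. Speed limits (rad/s): [2.57, 2.57, 3.14, 3.14, 3.14, 3.14].

## Interface

Orientations are given as a unit quaternion [w, x, y, z].
In Python, from cell import bot gives the robot as it stands. Calls block until the motion is done:
- bot.move_pose(position, orientation): joint-space move of the TCP to a pose.
- bot.move_linear(position, speed=0.15, rotation=None, until_force=None): straight line of the TCP; rotation=None keeps the orientation; speed is the mean speed in m/s. With until_force (N) it stops when the force on the tool has changed by that much, and returns True; else False.
- bot.goto_joints(angles): joint-space move.
- bot.set_gripper(opening, grasp_force=None): opening from 0.0 (shut) to 1.0 (fully open); grasp_force is the grip in N (None keeps the last); returns when the fingers have stopped.
- bot.wait(seconds).
- bot.solve_ik(position, orientation): joint angles nearest the present ones, or None.
- bot.camera(name): name is "side" or "top" or "wrist"; returns the picture (480x640x3 uint8, red, green, blue); there is no depth.
- bot.calibration(name): a dict with "mtx" (3x3 intrinsics, pixels), "extrinsics" (4x4, takes a point from world to camera coordinates); the wrist camera has in their place "hand_eye" (4x4, takes a point from camera to tool coordinates, whose origin is the TCP and whose axes are the flange's). Camera axes: x right, y down, z forward; pixel columns grow to the right and rows downward; lengths in m; the calibration is good to about 2 mm. The wrist camera is an equidistant fisheye: a pixel r from the principal point sees the ray r / f radians off the axis. A picture is of the moment at which its call begins: read the wrist's pose just before it. calibration takes no time and is no camera call.
A pose or a line that the arm cannot do raises bot.PlanningError and nothing moves.
- bot.close_job(): hands the job in; it is judged then, once.
Trained networks look in the newest picture that a camera, given by its name, has taken for a name from the list of things; names that differ only in an ending like _2 or _b are one class to them, and where a whole thing is asked for, a point or a joint stands for the part that bears it (a point fixed in the world has none). Each returns a list of dicts, best first, with "confidence" (0 to 1); they miss things now and then, are a little off and sometimes report something else, mostly with a low value. They report only what shows in the picture. A call takes as long as a camera call. They do not tell look-alikes from the thing itself.
- bot.search_frame(camera, thing): "bbox" ([left, top, width, height] in pixels, round what is visible of it).
Readings, each from a call of its own:
- bot.read_clock(): time.
- bot.read_joint_positions(): joint angles.
- bot.read_joint_vel(): joint speeds.
- bot.read_joint_efforts(): joint torques, N m.
- bot.read_position(): TCP position.
- bot.read_tool_rot(): TCP orientation.
- bot.read_ft_force(): force on the tool from outside, world axes, zero at the start.
- bot.read_moment(): the same for the moment, N m.
- bot.read_gripper_width(): opening from 0.0 (shut) to 1.0 (fully open).
- bot.read_finger_force(): force on a finger pad.
Only numpy, scipy, OpenCV 4.12 (cv2) and the standard library are available. Lean on these libraries where they do the work, as an engineer would, in place of code of your own. Each camera call takes 0.05 s, during which the arm holds its last target. There are 200 camera calls.

## Task

Two sloped charging docks stand on the worktop. On the one with the wider battery, press the release key down with one fingertip and, as the battery springs out, catch its nose on the other finger before it reaches the lower end of the ramp; do not lift it, and leave the other dock and the things around alone. Finish holding exactly like that: the key still held well down (let up, its latch would jam into the battery's underside) and the battery at rest against the other finger on the ramp.

Things in the scene. Friction and masses are not known exactly. Their poses are not given: they have to be found in the camera images.
- wide_dock: white charging dock with the wider battery, fixed, 200 long, 105 wide, 120 high. Origin on the worktop under the centre line of its ramp; x points up the ramp (level), y to its left, z up. The ramp falls 22 degrees to -x: its sliding surface is at z = 46 + 0.404 x (mm). Low guides flank it at y = +/-32 to 39, 9 above the surface; the taller battery bay and head are at x > 20
- wide_ramp_end (a point): lower end of the wide dock's ramp, on its centre line at the sliding surface (x = -93, z = 8.5 in the dock frame)
- wide_key_top (a point): centre of the top of the wide dock's release key, which sits beside the ramp on the -y side (x = -42, y = -52, z = 53 in the dock frame when up) and moves with it. Grey ribbed pad, 52 long (along the ramp), 24 wide, sloping like the ramp, its top 22 above the sliding surface when up, about 12 when fully down; the white wing round it is 9 above that surface
- wide_key (a joint): travel of that key straight down: 0 up, 0.010 m fully down; its spring takes 3.6 N to start and 6.6 N fully down. It carries a latch that stands 5 mm above the ramp's middle in front of the battery; at about 0.0055 m the battery comes free and a spring ejector (5 N, 13 mm) kicks it down the slick ramp at some 0.5 m/s. Held past 0.0065 m the latch stays clear of the battery
- wide_battery: loose battery, 200 to 400 g, grey with a black nose, 62 wide, 83 long, 34 thick, latched on the ramp. Origin at the centre of its underside, axes level and parallel to the dock's; latched, it is at x = 38.5, y = 0, z = 61.5 in the dock frame. Once free it slides to -x by itself until something standing on the ramp stops it
- wide_nose (a point): middle of the wide battery's black nose face, which is upright, looks to -x, spans 14 below to 14 above this point and the battery's full width; at x = -7.6, z = 65.6 in the dock frame while latched. A 20 mm wide finger on the ramp level with the key's middle leaves it a run of some 24. Its jolt on the finger (up to 10 N) may trip a force stop before the key is fully down
- narrow_dock: the other dock, of the same make and with the same frame, 24 narrower, fixed; leave it alone
- narrow_key (a joint): travel of the narrow dock's key (m, 0 = up): do not press
- narrow_battery: the battery on the other dock, 38 wide: leave alone. Origin as for the wide one
- shaker_a: small china shaker, 43 wide, 64 high, bystander; origin under its middle
- shaker_b: second china shaker of the same size, bystander
- mug: china mug, 94 high, bystander; origin under its middle
- bowl: china bowl, 135 across, 46 high, bystander; origin under its middle
Things that resemble listed ones, but are neither listed nor needed, are in the scene too. Leave any red look-alike of the wide_battery alone.

How it is judged:
At the end, for the whole second after the job is handed in: The wide dock's key is held down (at least 6.5 of its 10 mm) by a finger, and the wide battery, out of its bay by at least 10 mm and with its nose still short of the ramp's lower end, rests against a finger (contact force above 0.1 N) and does not move (value of joint wide_key above 0.0065 m and contact force between the fingers and wide_key above 0.5 N and contact force between the fingers and wide_battery above 0.1 N and x of wide_battery in the frame of wide_dock between -0.0445 and 0.0285 m and linear speed of wide_battery below 0.01 m/s); the arm keeps its last pose, push and grip.
It fails at once if the wide battery's nose reached the lower end of the ramp (x of wide_battery in the frame of wide_dock below -0.0445 m).
It fails at once if the wide battery was lifted off the ramp (z of wide_battery in the frame of wide_dock above 0.077 m).
It fails at once if the other dock's key was pressed or its battery moved (value of joint narrow_key above 0.004 m or distance of narrow_battery from where it was at the start of the episode above 0.01 m).
It fails at once if a bystander was pushed or lifted more than 30 mm (distance of any of shaker_a, shaker_b, mug, bowl from where it was at the start of the episode above 0.03 m).
It also fails if it takes over 29 s, if anything falls off the work surface, if the arm or the gripper's body presses on something with over 40 N, if the wrist force passes 120 N, or if a joint passes its speed limit or range.

## Working session

There is one attempt and no reset: what is moved stays moved. The work goes in short steps, each a Python script; the robot and the scene stay as the last script left them, time stands still between calls to the robot, and variables do not carry over. Pictures are saved under pics/ and viewed, at most 10 in all, crops included, and the job is handed in when it is done.

```bash
mkdir -p pics; ls
python3 - <<'E'
from cell import bot
import cv2, numpy as np
for c in ("top","side"):
    im=bot.camera(c); cv2.imwrite(f"pics/{c}0.png",im[:,:,::-1])
    for t in ("wide_dock","narrow_dock","wide_battery","wide_key_top","shaker_a","mug","bowl"):
        print(c,t,[(np.round(d["bbox"]).astype(int).tolist(),round(d["confidence"],2)) for d in bot.search_frame(c,t)][:4])
    k=bot.calibration(c); print(np.round(k["mtx"],1).tolist(),np.round(k["extrinsics"],4).tolist())
print(bot.read_clock(), bot.read_tool_rot())
E
```

```text
pics
top wide_dock [([194, 212, 42, 72], 0.94)]
top narrow_dock [([317, 227, 37, 72], 0.74)]
top wide_battery [([190, 226, 33, 27], 0.98), ([251, 242, 33, 28], 0.74), ([274, 207, 18, 14], 0.44), ([340, 274, 9, 20], 0.38)]
top wide_key_top [([221, 254, 13, 19], 0.71), ([192, 226, 29, 27], 0.46), ([342, 273, 8, 23], 0.38)]
top shaker_a [([274, 210, 16, 13], 0.63), ([282, 200, 10, 2], 0.54)]
top mug [([426, 206, 38, 35], 0.67)]
top bowl [([424, 258, 52, 48], 0.67)]
[[446.7, 0.0, 323.3], [0.0, 446.7, 244.2], [0.0, 0.0, 1.0]] [[0.0236, -0.9997, -0.0029, -0.1401], [-0.9976, -0.0234, -0.0649, 0.5262], [0.0648, 0.0044, -0.9979, 1.3056], [0.0, 0.0, 0.0, 1.0]]
side wide_dock [([174, 341, 180, 88], 0.65)]
side narrow_dock [([225, 219, 162, 66], 0.89)]
side wide_battery [([266, 352, 46, 50], 0.65)]
side wide_key_top [([316, 357, 28, 20], 0.57)]
side shaker_a [([260, 293, 20, 30], 0.95), ([230, 280, 20, 36], 0.87)]
side mug [([291, 147, 39, 48], 0.79)]
side bowl [([315, 359, 31, 17], 0.7), ([349, 160, 47, 34], 0.66)]
[[546.6, 0.0, 317.1], [0.0, 546.6, 246.2], [0.0, 0.0, 1.0]] [[-0.9916, -0.1275, 0.0211, 0.503], [-0.102, 0.6721, -0.7334, 0.2083], [0.0793, -0.7294, -0.6795, 1.1251], [0.0, 0.0, 0.0, 1.0]]
0.8 [2.49659142e-05 1.88273574e-01 9.82116622e-01 3.84484473e-05]
```

Run:
```python
import cv2,numpy as np
a=cv2.imread("pics/top0.png")[180:330,160:360]; b=cv2.imread("pics/side0.png")[200:440,150:410]
a=cv2.resize(a,(800,600),interpolation=cv2.INTER_CUBIC); cv2.imwrite("pics/a.png",a)
b=cv2.resize(b,(650,600),interpolation=cv2.INTER_CUBIC);cv2.imwrite("pics/b.png",b)
```

```text
(no output)
```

View pics/a.png

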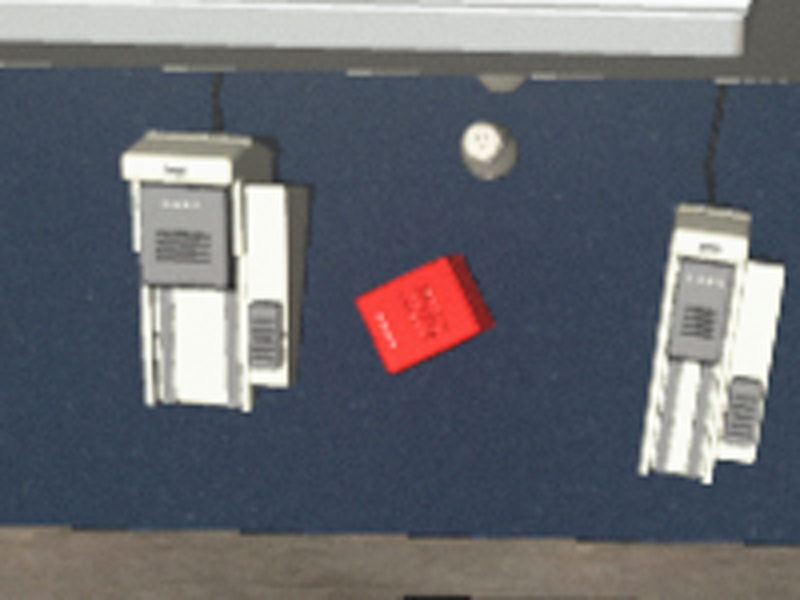

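View pics/b.png

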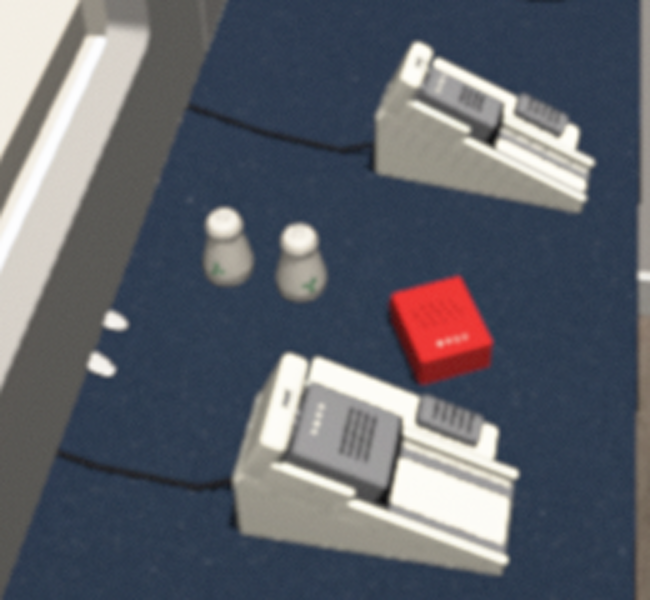

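The top view shows two candidate docks: one at about (215,248), whose battery is 33 px wide, and one at about (336,263), whose battery is much narrower. The left dock is the wide one, with its key at (226,264). The red block at (267,258) is the decoy. The shakers are near (281,216). Next I fit the dock pose from both views.

```bash
cat > h.py <<'E'
import numpy as np
from scipy.optimize import least_squares
from scipy.spatial.transform import Rotation as R
def dock(p,P):
    c,s=np.cos(p[2]),np.sin(p[2]); P=np.atleast_2d(P)
    return np.c_[p[0]+c*P[:,0]-s*P[:,1], p[1]+s*P[:,0]+c*P[:,1], P[:,2]]
def proj(k,W):
    E=np.array(k["extrinsics"]); q=W@E[:3,:3].T+E[:3,3]; M=np.array(k["mtx"])
    return q[:,:2]/q[:,2:]*[M[0,0],M[1,1]]+M[:2,2]
def projw(k,pos,quat,W):   # fisheye
    H=np.array(k["hand_eye"]); Rt=R.from_quat(np.roll(quat,-1)).as_matrix()
    t=(W-pos)@Rt; q=(t-H[:3,3])@H[:3,:3]; M=np.array(k["mtx"])
    th=np.arctan2(np.hypot(q[:,0],q[:,1]),q[:,2]); n=q[:,:2]/np.hypot(q[:,0],q[:,1])[:,None]
    return n*th[:,None]*[M[0,0],M[1,1]]+M[:2,2]
def quat(yaw):  # tool down, tool y along +-dock y
    q=(R.from_euler('z',yaw)*R.from_euler('x',np.pi)).as_quat(); return np.roll(q,1)
S=lambda x:.046+.404*x
PTS=np.array([[-.042,-.052,.053],[-.0076,.031,.0796],[-.0076,-.031,.0796],[-.094,.039,S(-.094)+.009],[-.094,-.039,S(-.094)+.009]])
E
python3 - <<'E'
from cell import bot
from h import *
A=np.array([[265,335],[143,279],[232,287],[148,403],[248,410]])/4+[160,180]
B=np.array([[450,417],[368,488],[402,432],[507,560],[517,470]])/2.5+[150,200]
kt,ks=bot.calibration("top"),bot.calibration("side")
f=lambda p:np.r_[proj(kt,dock(p,PTS))-A,proj(ks,dock(p,PTS))-B].ravel()
r=least_squares(f,[.5,.1,0],loss="soft_l1"); p=r.x
print(p.round(4), np.round(f(p).reshape(-1,2),1).tolist())
W=dock(p,[[-.042,-.026,.0]])[0]; print(W)
np.save("p.npy",p)
hover=W+[0,0,.19]
for y in (p[2],p[2]+np.pi): print(y,bot.solve_ik(hover,quat(y)))
print(bot.calibration("wrist"), bot.read_gripper_width())
E
```

```text
[ 0.5067  0.2021 -0.0227] [[-0.6, 0.2], [-0.8, 0.4], [-1.1, -0.6], [-0.5, -0.4], [0.9, -0.9], [0.7, -0.2], [7.9, -0.3], [-0.0, -7.7], [-0.6, 1.2], [-0.3, -0.6]]
[0.46415992 0.17710603 0.        ]
-0.02268027661805919 [ 0.21581639  0.26231913 -0.39386726  0.91460993  0.         -2.90309599]
3.1189123769717337 [ 0.21581639  0.26231913 -0.39386726  0.91460993  0.          0.23849667]
{'mtx': array([[371.64829954,   0.        , 318.22769926],
       [  0.        , 371.64829954, 243.68095595],
       [  0.        ,   0.        ,   1.        ]]), 'hand_eye': array([[ 9.90716434e-04, -9.52271276e-01, -3.05251430e-01,
         7.90400519e-02],
       [ 9.99998498e-01,  1.37756819e-03, -1.05193175e-03,
         3.02152407e-04],
       [ 1.42222905e-03, -3.05249930e-01,  9.52271210e-01,
        -1.43059878e-01],
       [ 0.00000000e+00,  0.00000000e+00,  0.00000000e+00,
         1.00000000e+00]])} 0.9977312100442172
```

Run:
```python
from cell import bot
from h import *
import cv2
p=np.load("p.npy"); q=quat(p[2]+np.pi)
bot.move_pose(dock(p,[[-.042,-.026,.19]])[0],q)
bot.set_gripper(0.44)
pos,rot=np.array(bot.read_position()),np.array(bot.read_tool_rot())
im=bot.camera("wrist")[:,:,::-1].copy(); cv2.imwrite("pics/w_raw.png",im)
k=bot.calibration("wrist"); uv=projw(k,pos,rot,dock(p,PTS)); print(pos,uv.round(1).tolist(),bot.read_gripper_width(),bot.read_clock(),bot.read_ft_force())
np.savez("w.npz",pos=pos,rot=rot)
for u in uv: cv2.drawMarker(im,tuple(int(v) for v in u.round()),(0,0,255),cv2.MARKER_CROSS,10,1)
cv2.imwrite("pics/w.png",im)
```

```text
[0.46410644 0.1772231  0.18998296] [[284.6, 230.7], [393.0, 284.4], [310.9, 284.9], [393.6, 161.4], [302.5, 160.2]] 0.43929069257035863 2.9417 [ 0.00666751  0.57341506 -0.36513858]
```

View pics/w.png

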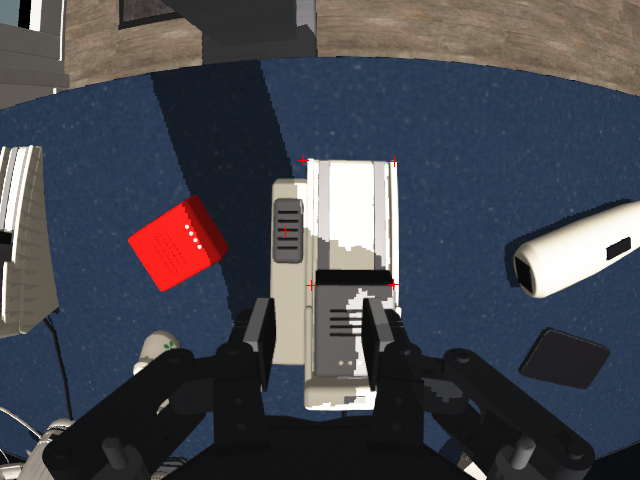

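The wrist view matches the fit within about 3 px. The key is at (288,231), the guide ends are at (307,160) and (397,160), and the black nose edge is at row 284. I'll refit with these points and then press.

Run:
```python
from cell import bot
from h import *
p0=np.load("p.npy"); w=np.load("w.npz"); k=bot.calibration("wrist")
A=np.array([[288,231],[393.5,284.5],[315.5,284.5],[397.5,160],[307,160]])
f=lambda p:np.r_[(projw(k,w["pos"],w["rot"],dock(p,PTS))-A).ravel(),5*(p[2]-p0[2])/.02]
p=least_squares(f,p0,loss="soft_l1").x; print(p0,p,f(p).round(1)); np.save("p2.npy",p)
assert np.abs(p-p0)[:2].max()<.006
q=quat(p[2]+np.pi)
bot.move_linear(dock(p,[[-.042,-.026,.085]])[0],rotation=q)
hit=bot.move_linear(dock(p,[[-.042,-.026,.044]])[0],speed=.015,until_force=2.0)
print(hit,bot.read_position(),bot.read_ft_force(),bot.read_moment(),bot.read_clock())
import cv2
im=bot.camera("side"); cv2.imwrite("pics/s1.png",cv2.resize(im[320:440,160:380,::-1],(800,436),interpolation=cv2.INTER_CUBIC))
```

```text
[ 0.50673875  0.20214685 -0.02268028] [ 0.50663288  0.20518485 -0.02317042] [ 0.5 -0.6  3.5 -0.3 -0.5  0.1 -0.4  1.4 -0.9 -0.  -0.1]
True [0.46372882 0.18005965 0.0524267 ] [0.32334564 0.73761228 1.48808129] [0.00602232 0.01106172 0.04083861] 5.7
```

View pics/s1.png

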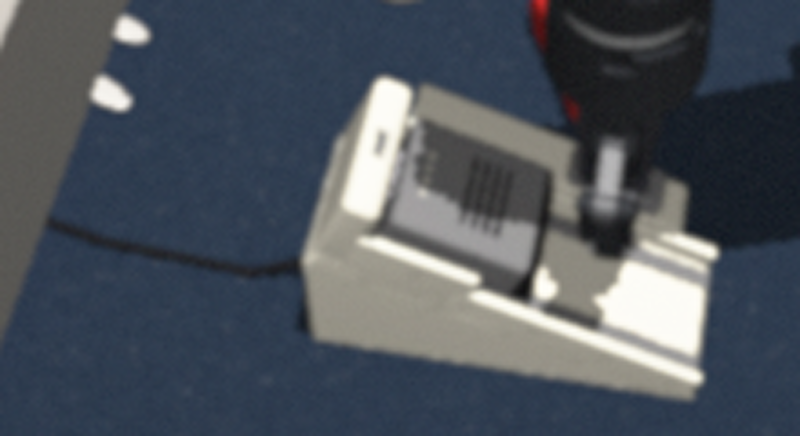

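The side view shows the finger over mid-ramp at about (607,250), clear of the latched battery. Contact came at TCP z = 0.052, against the key's expected 0.0555 less a few mm of pad swing. Now I press 9 mm.

Run:
```python
from cell import bot
from h import *
import cv2
pos=np.array(bot.read_position())
bot.move_linear(pos-[0,0,.009],speed=.03)
for i in range(3):
    print(np.round(bot.read_position(),4),np.round(bot.read_ft_force(),2),np.round(bot.read_moment(),3),bot.read_clock()); bot.wait(.25)
im=bot.camera("side"); wr=bot.camera("wrist")
a=cv2.resize(im[320:440,160:380,::-1],(800,436),interpolation=cv2.INTER_CUBIC)
cv2.imwrite("pics/s2.png",a); cv2.imwrite("pics/w2.png",wr[:,:,::-1])
```

```text
[0.4629 0.1799 0.0436] [-3.65 -0.71 10.43] [-0.328  0.72  -0.053] 6.2
[0.4629 0.18   0.0436] [-4.02 -0.62 10.64] [-0.313  0.696 -0.053] 6.45
[0.4629 0.1799 0.0436] [-4.04  0.06 10.93] [-0.266  0.73  -0.067] 6.7
```

View pics/s2.png

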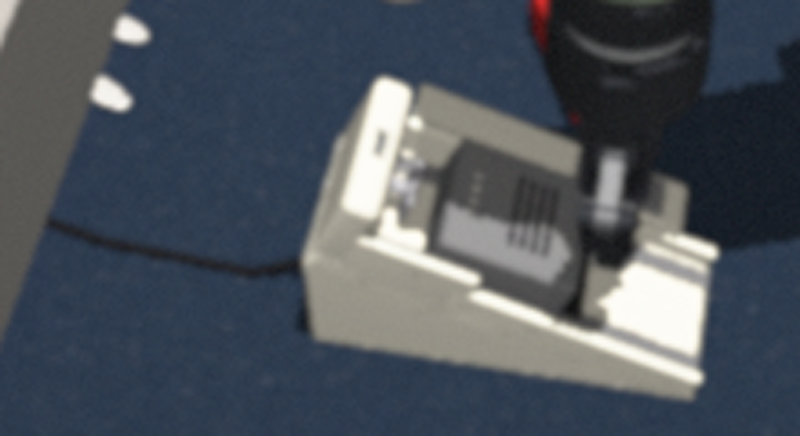

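View pics/w2.png

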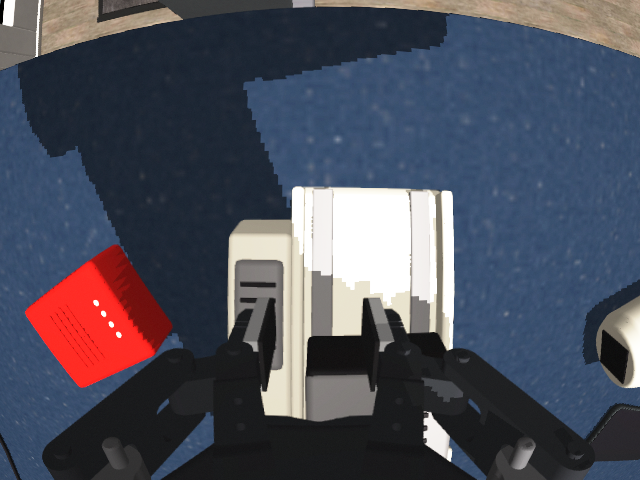

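The battery has slid out and its nose is against the ramp finger: black nose at (375,350) in the wrist view, steady force of about −4 N in x. The other finger is on the key at about (258,340), 8.8 mm below first contact. The forces hold steady, so I'm handing in.

Run:
```python
from cell import bot
print(bot.read_clock(), bot.close_job())
```

```text
the job is handed in; nothing more can be done
7.05 None
```

I handed the job in at about 7 s: the wide dock's key is held about 8.8 mm down, and the ejected battery rests against the other finger on the ramp; the judging result was not shown to me.

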